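# Hook the washed-parts basket out of its swing cradle and onto the drain stand

## Task

Take the lifting hook off its rack and, with the hook only and never the gripper, lift the swinging parts basket by its bail straight up out of the cradle's notches, keeping it from tipping or jamming. Carry it clear of the standing cans and lower it gently onto the drain stand, its centre sleeve over the spindle, until it sits flat. Then hang the hook back on its rack, leaving everything else where it stands.

Things in the scene. Friction and masses are not known exactly. Their poses are not given: they have to be found in the camera images.
- basket: Round open steel basket, 90 mm wide, 55 mm tall, about 0.35 kg, with fixed contents. Origin: centre of underside, z up. Centre sleeve: bore 22 mm, outside 29 mm, 32 mm tall, open below. 7 mm trunnion pins along +-y, axis 42 mm up, 16 mm heads reaching 68 mm from the centre; it hangs and swings on them in the cradle. Rigid bail of 7 mm rod over it in the y-z plane.
- bail (a point): Centre of the bail rod at its top, 115 mm above the basket's underside (60 mm above its rim); the top of the bail is straight and level for 28 mm along the basket's y axis. About 0.16 m above the bench at the start.
- cradle: Fixed dark steel cradle, plate 120 x 160 x 8 mm (x, y, z), origin centre of underside. Upright cheeks at y = +-55 mm, 8 mm thick, 36 mm wide along x, tops 107 mm above the bench; in each an open-topped vertical notch 10 mm wide, 22 mm deep holds a basket pin, so the pins are free after a straight lift of 22 mm. The basket starts with the cradle's yaw.
- drain_stand: Fixed round aluminium drain stand, 156 mm diameter, 20 mm thick, origin at the centre of its underside; in its centre an upright 16 mm spindle with a tapered tip, 70 mm above the bench. A seated basket has its underside 20 mm above the bench, centred on the spindle; any yaw will do.
- rack: Fixed dark steel hook rack, 110 mm high, base 100 x 90 mm; origin on the bench under the hook's hanging place. Two level prongs at y = +-13 mm, 10 mm wide, 8 mm thick, tops at 110 mm, 16 mm apart, run from a back post (face at x = +40 mm) to x = -21 mm; the gap is open at the -x end.
- rack_seat (a point): On the rack, 110 mm above its underside: the point where the hook's origin lies when it hangs there.
- hook: Lifting hook, 0.15 kg. Origin: centre of the underside of its 36 mm round collar, 6 mm thick; z up the shank. Wooden grip 30 x 22 mm (x, y) from z = 6 to 51 mm. Below, 8 mm rod in the x-z plane: straight to z = -20 mm, then cranked back to x = -14 mm, ending in a V open to +x. Starts hanging by its collar, shank between the rack's prongs, turned up to 0.35 rad from the rack's yaw.
- hook_seat (a point): In the hook: the corner of its V seat (middle of the metal), at x = 0, z = -84 mm of the hook; the V is of strip 12 mm wide along y, 8 mm thick, its sides at 45 degrees, 20 mm apart at the mouth. A bail lying in the V has its centre 10.5 mm above this point; the metal ends 6 mm below it.
- hook_point (a point): In the hook: centre of the rounded end of the point, at x = +15 mm, z = -63 mm of the hook; its top is 4 mm higher. Taking the hook off the rack: raise it only 3 to 6 mm, then draw it out towards the rack's -x, since the crank (from z = -20 to -32 mm) does not pass up between the prongs. Hang it up the same way back.
- can_a: Bystander: spray can, 52 mm diameter, 165 mm tall, origin under its centre.
- can_b: Bystander: spray can, 52 mm diameter, 165 mm tall, origin under its centre.
- bottle_c: Bystander: bottle, 60 mm diameter, 160 mm tall, origin under its centre.
- jar: Bystander: glass jar, 66 mm diameter, 85 mm tall, origin under its centre.
- bearing_cup: Bystander: steel bearing ring, 80 mm diameter, 22 mm tall, lying flat.
- socket: Bystander: hollow socket, 36 mm diameter, 45 mm tall, standing.
- wrench: Bystander: small wrench, 150 mm long, lying flat.
There are look-alikes about, which are no part of the job. What is shaped like the hook but red or turquoise is not meant.

How it is judged:
By the outcome, as a careful person would: the job done as asked, in the order asked, and still so for the second after the job is handed in, with the robot touching nothing.
It also fails if it takes over 69 s, if anything falls off the work surface, if the arm or the gripper's body presses on something with over 40 N, if the wrist force passes 120 N, or if a joint passes its speed limit or range.

## Robot

A 7-joint arm with a two-finger parallel gripper is mounted at the origin on the work surface. World frame = base frame: x ahead of the robot, y to its left, z up, the work surface at z = 0. Lengths are in m, angles in rad, forces in N, time in s.
With the tool pointing down it reaches from about 0.4 to 0.85 m from the base axis. Payload 4.5 kg.
Tool frame: the origin (TCP) lies where the fingers leave the gripper's body, on its centre line; the fingertips stand 64 mm ahead of it and the grasp point (between the pads) lies 45 mm ahead of it; z points along the fingers, y is the line along which they close (so a half turn about z gives the same grasp; the last joint's range is limited). The gripper opens to 88 mm and grips with 3 to 60 N. Pads are 18 mm wide; open, the fingers measure 123 mm over their backs; the gripper's body (75 mm by 187 mm) begins 45 mm behind the grasp point.
Start: joints at [-1.18, 0.689, -0.195, 1.565, 0.157, 0.902, -0.215], TCP at [0.218, 0.586, 0.303] pointing down, gripper open.
Joint ranges: [-3.01, 3.01], [-0.46, 2.08], [-1.47, 1.51], [0.13, 2.56], [-1, 4.14], [0.04, 2.09], [-2.66, 2.66]. Speed limits (rad/s): [2.57, 2.57, 3.14, 3.14, 3.14, 3.14, 3.14].

## Interface

Orientations are given as a unit quaternion [x, y, z, w].
In Python, from plant import r gives the robot as it stands.
- The arm moves only by the tool play_rows, never from a script. Its arguments are lists of equal length, an entry for each row: "translation": the shift along the tool's x, y, z in m, a list of three; "delta_rot": the turn, a rotation vector about the tool's x, y, z in degrees, a list of three; "grip": the opening, from -1 (shut) to 1 (fully open). In form: {"translation": [[x, y, z], ...], "delta_rot": [[rx, ry, rz], ...], "grip": [grip, ...]}. A call has 1 to 20 rows; each row shifts and turns the commanded pose from where the row before left it, along the tool's axes as they then stand; what a row does not reach is not made up. A row lasts 1/8 s, in which the tool goes at most 62.5 mm and 10.7 degrees, less where a joint would pass 70% of its speed; a pose out of reach is approached as far as the arm can. A call with a gripper value outside its range is refused whole. The fingers move at their own pace and stop on an object; "squeeze" is the grip in N (left out, the last holds). Time passes only in rows, so rows that do not move let the fingers close. It gives the time, the measured TCP pose, the force, the opening and the grip force at its end, in the units of the state.
- r.get_state(): the state, without advancing time (a new reading comes with each control period).
- r.snapshot(name): name is "side" or "top"; returns the picture (384x512x3 uint8, blue, green, red); there is no depth.
- r.get_calibration(name): a dict with "intrinsics" (3x3 intrinsics, pixels), "eye" and "rotation" of the camera in the world. Camera axes: x right, y up, looking along -z (the intrinsics and any distortion apply to the point x, -y, -z); pixel columns grow to the right and rows downward; lengths in m; the calibration is good to about 2 mm. A picture is of the moment at which its call begins. get_calibration takes no time and is no camera call.
- r.finish_job(): hands the job in; it is judged then, once.
Trained networks look in the newest picture that a camera, given by its name, has taken for a name from the list of things; names that differ only in an ending like _2 or _b are one class to them, and where a whole thing is asked for, a point or a joint stands for the part that bears it (a point fixed in the world has none). Each returns a list of dicts, best first, with "confidence" (0 to 1); they miss things now and then, are a little off and sometimes report something else, mostly with a low value. They report only what shows in the picture. A call takes as long as a camera call. They do not tell look-alikes from the thing itself.
- r.look_for(camera, target): "point" ([x, y, z] in m, in world coordinates, good to about 4 mm: the middle of the surface that is visible of it).
- r.silhouettes(camera, target): "pixels" (384x512 bool, what is visible of it).
The state is a dict: "clock": time; "q": joint angles; "qd": joint speeds; "joint_torque": joint torques, N m; "tool_pos": TCP position; "eef_rot": TCP orientation; "contact_force": force on the tool from outside, world axes, zero at the start; "moment": the same for the moment, N m; "opening": opening from 0.0 (shut) to 1.0 (fully open); "finger_force": force on a finger pad.
Only numpy, scipy, OpenCV 4.12 (cv2) and the standard library are available. Lean on these libraries where they do the work, as an engineer would, in place of code of your own. Each camera call takes 0.05 s, during which the arm holds its last target. There are 200 camera calls.

## Working session

There is one attempt and no reset: what is moved stays moved. The work goes in short steps, Python scripts to look and compute and a tool call to move; the robot and the scene stay as the last step left them, time stands still between calls to the robot, and variables do not carry over. Pictures are saved under pics/ and viewed, at most 10 in all, crops included, and the job is handed in when it is done.

Besides the shell and the picture viewer there is one more tool, called after "Emit:" in YAML: its name, and indented under it one key for each argument. play_rows: Moves the arm, as the interface text tells. Its arguments: {"type":"object","properties":{"translation":{"type":"array","items":{"type":"array","items":{"type":"number"}}},"delta_rot":{"type":"array","items":{"type":"array","items":{"type":"number"}}},"grip":{"type":"array","items":{"type":"number"}},"squeeze":{"type":"number"}},"required":["translation","delta_rot","grip"]}

```bash
mkdir -p pics
cat > h.py <<'E'
import numpy as np, cv2
from plant import r
from scipy.spatial.transform import Rotation as R
def cal(n):
    c=r.get_calibration(n); return np.array(c["intrinsics"]),np.array(c["eye"]),np.array(c["rotation"]),c
def proj(n,p):
    K,e,Ro,_=cal(n); q=(np.atleast_2d(p)-e)@Ro; q=q*[1,-1,-1]; u=q@K.T; return u[:,:2]/u[:,2:]
def back(n,uv,z):
    K,e,Ro,_=cal(n); d=np.linalg.inv(K)@[uv[0],uv[1],1]; d=Ro@(d*[1,-1,-1]); return e+d*(z-e[2])/d[2]
E
python3 - <<'E'
from h import *
for n in("side","top"):
    im=r.snapshot(n); cv2.imwrite(f"pics/{n}0.png",im); print(n,cal(n)[3])
    for t in "basket bail cradle drain_stand rack rack_seat hook hook_seat hook_point can_a bottle_c jar bearing_cup socket wrench".split():
        for d in r.look_for(n,t)[:4]: print(n,t,np.round(d["point"],3),round(d["confidence"],2))
print(r.get_state())
E
```

```text
side {'intrinsics': array([[380.8991975 ,   0.        , 258.85140301],
       [  0.        , 380.8991975 , 187.68074281],
       [  0.        ,   0.        ,   1.        ]]), 'eye': array([ 0.0909662 , -0.67252992,  0.72859634]), 'rotation': array([ 0.42688832, -0.12510507, -0.24962263,  0.86011838])}
side basket [0.499 0.336 0.084] 0.6
side bail [0.5   0.338 0.085] 0.65
side bail [ 0.67  -0.028  0.056] 0.59
side cradle [0.501 0.295 0.006] 0.91
side drain_stand [ 0.53  -0.365  0.02 ] 0.6
side drain_stand [0.499 0.342 0.084] 0.48
side rack [ 0.673 -0.029  0.056] 0.7
side rack_seat [ 0.669 -0.027  0.055] 0.84
side hook [0.337 0.316 0.019] 0.83
side hook [ 0.646 -0.021  0.131] 0.7
side hook [ 0.302 -0.345  0.031] 0.63
side hook_seat [ 0.302 -0.346  0.03 ] 0.74
side hook_seat [ 0.647 -0.022  0.132] 0.57
side hook_seat [0.333 0.315 0.018] 0.55
side hook_seat [ 0.674 -0.028  0.053] 0.36
side hook_point [ 0.304 -0.344  0.033] 0.86
side hook_point [0.551 0.148 0.1  ] 0.61
side hook_point [0.33  0.319 0.018] 0.6
side hook_point [ 0.648 -0.024  0.13 ] 0.52
side can_a [0.556 0.146 0.101] 0.85
s
[... 1758 characters left out ...]
k': 1.6, 'q': array([-1.18019482,  0.68908284, -0.19458153,  1.56529122,  0.15730077,
        0.90252463, -0.21508448]), 'qd': array([-0.00154858, -0.00033719,  0.00055071,  0.00116211, -0.00011899,
       -0.00105231,  0.00090395]), 'joint_torque': array([-3.50148985e-04, -5.27490413e+01, -1.26711611e+00, -1.53740305e+01,
       -5.19176724e-02, -6.08207210e-04,  3.39046551e-05]), 'tool_pos': array([0.21829213, 0.58565744, 0.30275531]), 'eef_rot': array([1.77444601e-01, 9.84130790e-01, 3.74589557e-05, 9.57447196e-06]), 'contact_force': array([ 0.74609936, -0.47125196, -0.73715144]), 'moment': array([-0.03675078,  0.05088479,  0.00434451]), 'finger_force': 0.0, 'opening': 0.9994467121328664}
```

```bash
sed -i 's/np.array(c\["rotation"\])/R.from_quat(c["rotation"]).as_matrix()/' h.py
python3 - <<'E'
import cv2
for n in("side","top"):
    im=cv2.imread(f"pics/{n}0.png"); cv2.imwrite(f"pics/{n}0b.png",cv2.resize(im,(800,600),interpolation=cv2.INTER_CUBIC))
E
```

```text
(no output)
```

View pics/side0b.png

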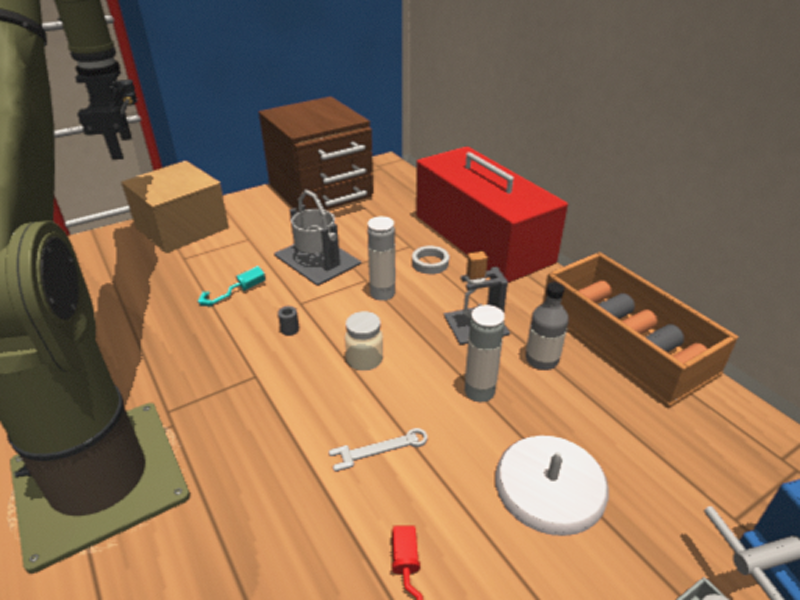

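View pics/top0b.png

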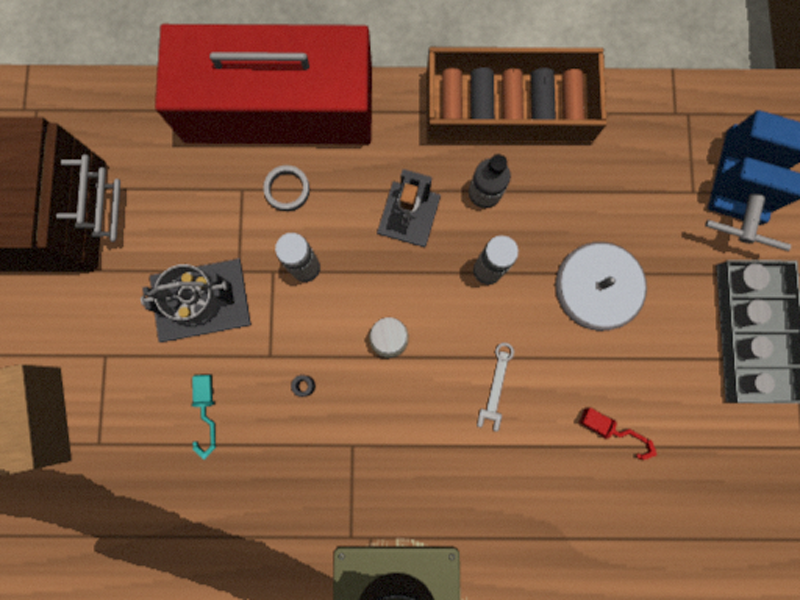

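Run:
```python
import cv2,numpy as np
t=cv2.imread("pics/top0.png");s=cv2.imread("pics/side0.png")
def c(im,x,y): return cv2.resize(im[y:y+60,x:x+80],(400,300),interpolation=cv2.INTER_CUBIC)
cv2.imwrite("pics/m.png",np.vstack([np.hstack([c(t,222,100),c(t,85,160)]),np.hstack([c(s,270,155),c(s,163,120)])]))
```

```text
(no output)
```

View pics/m.png

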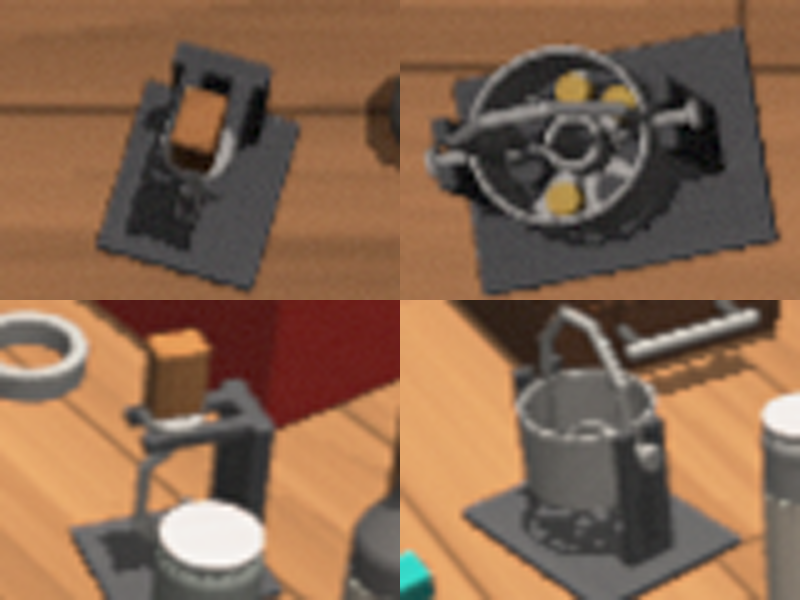

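```bash
cat > fit.py <<'E'
from h import *
from scipy.optimize import least_squares
# landmarks: panels of m.png -> image pixels
TR=lambda u,v:(222+u/5,100+v/5); TC=lambda u,v:(85+(u-400)/5,160+v/5)
SR=lambda u,v:(270+u/5,155+(v-300)/5); SC=lambda u,v:(163+(u-400)/5,120+(v-300)/5)
def fit(name,obs,x0,free=()):
    # obs: camera, pixel, local point
    def res(p):
        c,s=np.cos(p[2]),np.sin(p[2]); M=np.array([[c,-s,0],[s,c,0],[0,0,1]]); o=[]
        for n,uv,l in obs: o+=list(proj(n,M@np.array(l)+[p[0],p[1],0])[0]+.5-np.array(uv))
        return o
    f=least_squares(res,x0,loss="soft_l1"); print(name,np.round(f.x,4),"res px",np.round(f.fun,1)); return f.x
m=1e-3
fit("cradle",[("top",TC(742,28),(.06,-.08,.008)),("top",TC(778,242),(-.06,-.08,.008)),("top",TC(485,292),(-.06,.08,.008)),("top",TC(453,80),(.06,.08,.008)),
 ("side",SC(463,515),(-.06,.08,.008)),("side",SC(740,542),(.06,-.08,.008))],[.5,.33,.17])
fit("bail",[("top",TC(495,115),(0,.014,.1615)),("top",TC(600,106),(0,-.014,.1615)),("side",SC(563,313),(0,.014,.1615)),("side",SC(603,330),(0,-.014,.1615))],[.5,.33,.17])
fit("hook",[("top",TR(180,85),(.015,.011,.161)),("top",TR(228,98),(.015,-.011,.161)),("top",TR(168,145),(-.015,.011,.161)),("top",TR(216,155),(-.015,-.011,.161)),
 ("side",SR(148,337),(-.015,.011,.161)),("side",SR(188,328),(.015,.011,.161)),("side",SR(210,352),(.015,-.011,.161)),("side",SR(165,362),(-.015,-.011,.161))],[.65,-.018,-.2])
a=[back("top",TR(*q),.008)[:2] for q in [(145,82),(300,125),(252,290),(97,245)]]
print("rackbase",np.round(a,4),[np.degrees(np.arctan2(*(a[i]-a[j])[::-1])) for i,j in((0,3),(1,2))],np.linalg.norm(a[0]-a[1]),np.linalg.norm(a[0]-a[3]),np.mean(a,0))
b=[back("top",TR(*q),.110)[:2] for q in[(180,42),(272,70)]]; print("post far corners",np.round(b,4),np.linalg.norm(b[0]-b[1]))
E
python3 fit.py
python3 - <<'E'
from h import *
for n in("top","side"):
    for d in r.silhouettes(n,"drain_stand")[:3]:
        px=d["pixels"].astype(np.uint8); M=cv2.moments(px,True)
        c,_=cv2.findContours(px,cv2.RETR_EXTERNAL,cv2.CHAIN_APPROX_NONE); c=max(c,key=cv2.contourArea)
        print(n,d["confidence"],px.sum(),cv2.fitEllipse(c),[np.round(back(n,q,.02),4) for q in[(M["m10"]/M["m00"],M["m01"]/M["m00"])]])
        P=np.array([back(n,q[0],.02)[:2] for q in c]); ctr,ra=cv2.minEnclosingCircle(P.astype(np.float32)); print("circ",ctr,ra)
    for t,z in(("can_a",.165),("jar",.085)):
      for d in r.silhouettes(n,t)[:3]:
        px=d["pixels"]; ys,xs=np.nonzero(px); print(n,t,d["confidence"],xs.min(),xs.max(),ys.min(),ys.max())
E
```

```text
cradle [0.5102 0.3401 0.1895] res px [ 0.6 -0.3  0.1  0.  -0.6  1.   0.1 -0.1 -0.4 -0.7  1.  -0.4]
bail [0.5125 0.3359 0.2074] res px [ 0.7  0.3 -8.5 -0.3  2.   0.8 -0.5  0.5]
hook [ 0.6555 -0.0175 -0.1894] res px [ 0.2  0.2 -0.4 -0.7  0.2  0.1 -0.3 -0.2 -1.   0.8  1.   0.4  0.4 -0.2
 -0.7  0.1]
rackbase [[ 0.7228  0.0076]
 [ 0.6985 -0.0785]
 [ 0.6048 -0.0516]
 [ 0.6297  0.0335]] [np.float64(-15.53281452187519), np.float64(-15.997146392829006)] 0.08946656205912153 0.09663067320090739 [ 0.66395151 -0.02225078]
post far corners [[ 0.7108 -0.0107]
 [ 0.6963 -0.0573]] 0.04886158231023656
top 0.72 2641 ((384.173583984375, 182.806640625), (55.98146438598633, 58.328983306884766), 138.77113342285156) [array([ 0.5354, -0.3515,  0.02  ])]
circ (0.5365708470344543, -0.3516238033771515) 0.07990847527980804
top 0.65 377 ((182.58969116210938, 119.70160675048828), (27.617521286010742, 29.532461166381836), 119.04749298095703) [array([0.7091, 0.1967, 0.02  ])]
circ (0.7092828154563904, 0.19506403803825378) 0.042829740792512894
top can_a 0.94 177 204 150 179
top can_a 0.66 355 412 155 210
top can_a 0.25 168 197 106 134
top jar 0.9 237 259 203 227
side 0.97 3612 ((352.2956237792969, 310.2855529785156), (60.338035583496094, 74.19244384765625), 115.09384155273438) [array([ 0.5288, -0.3629,  0.02  ])]
circ (0.5314628481864929, -0.35583770275115967) 0.08202230930328369
side 0.45 266 ((275.1647644042969, 166.16351318359375), (16.53108024597168, 23.32749366760254), 94.70462036132812) [array([0.7028, 0.1853, 0.02  ])]
circ (0.7044386863708496, 0.1872694492340088) 0.049722883850336075
side can_a 0.77 297 322 195 256
side can_a 0.62 234 253 139 191
side can_a 0.36 317 388 279 342
side jar 0.95 221 244 199 236
```

Run:
```python
import cv2,numpy as np
t=cv2.imread("pics/top0.png");s=cv2.imread("pics/side0.png")
def c(im,x,y): return cv2.resize(im[y:y+60,x:x+80],(400,300),interpolation=cv2.INTER_CUBIC)
cv2.imwrite("pics/m2.png",np.vstack([np.hstack([c(t,345,153),c(s,314,275)]),np.hstack([c(t,170,135),c(t,275,140)])]))
```

```text
(no output)
```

View pics/m2.png

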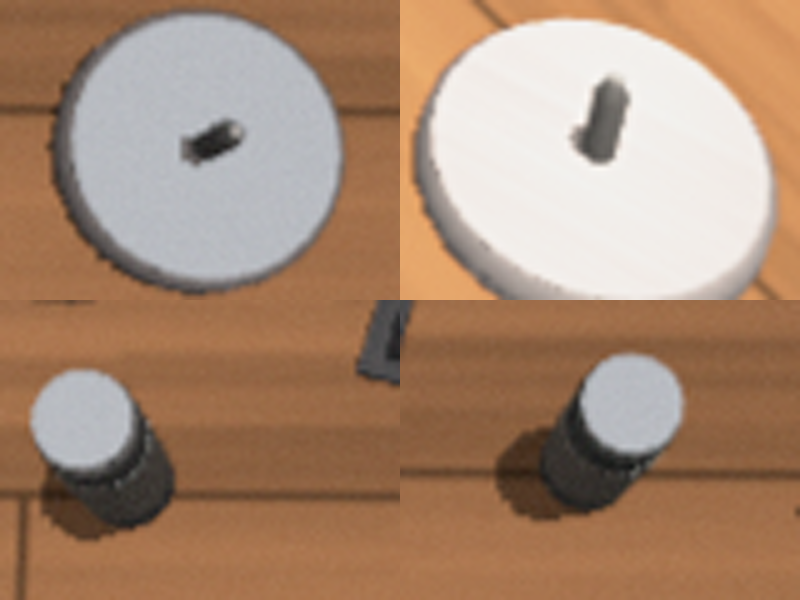

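Run:
```python
from h import *
ya=np.array([-np.sin(.1895),np.cos(.1895),0]); c=np.array([.5102,.3401,.1615])
for k in(-.014,0,.014):
    t=proj("top",c+k*ya)[0]+.5; s=proj("side",c+k*ya)[0]+.5
    print("bail",k,(t-[85,160])*5+[400,0],(s-[163,120])*5+[400,300])
for k in(-.068,.068):
    p=c+k*ya; p[2]=.0885; t=proj("top",p)[0]+.5; s=proj("side",p)[0]+.5
    print("pin",k,(t-[85,160])*5+[400,0],(s-[163,120])*5+[400,300])
print("stand disc top",back("top",(345+207.5/5-.5,153+147/5-.5),.02),"tip",back("top",(345+234/5-.5,153+128/5-.5),.069))
print("side tip",back("side",(314+(613-400)/5-.5,275+79/5-.5),.068))
for n,o,q in(("a",(170,135),(83,120)),("b",(275,140),(232,102))): print("can",n,back("top",(o[0]+q[0]/5,o[1]+q[1]/5),.165))
hk=np.array([.6555,-.0175,.161]); print(proj("top",hk)[0],proj("side",hk)[0])
s=r.get_state(); Rt=R.from_quat(s["eef_rot"]).as_matrix(); 
yaw=-.1894; T=np.array([hk[0],hk[1],.25]); print("to hook tool",Rt.T@(T-s["tool_pos"]), "tool y ang",np.degrees(np.arctan2(Rt[1,1],Rt[0,1])),s["clock"])
```

```text
bail -0.014 [548.41651994 110.13944821] [593.625878   330.68866459]
bail 0 [518.717094  115.5607176] [580.3677307  323.00294164]
bail 0.014 [488.9904566  120.98695411] [567.28717088 315.42016581]
pin -0.068 [702.09535398 113.92548342] [654.85047995 463.30615864]
pin 0.068 [433.31555941 163.12022168] [530.66850697 385.36954282]
stand disc top [ 0.5380165  -0.35652972  0.02      ] tip [ 0.54001052 -0.35497665  0.069     ]
side tip [ 0.54052181 -0.35179167  0.068     ]
can a [0.56682615 0.15778143 0.165     ]
can b [ 0.56502617 -0.15992175  0.165     ]
[261.03467085 123.5198344 ] [304.96695779 163.70383676]
to hook tool [-0.62033915 -0.41250118  0.05269959] tool y ang 69.56084740308317 1.9
```

Emit:
play_rows:
  translation:
    - [0, 0, 0]
    - [-0.014, -0.013, 0]
    - [-0.028, -0.026, 0]
    - [-0.032, -0.03, 0]
    - [-0.032, -0.03, 0]
    - [-0.032, -0.03, 0]
    - [-0.032, -0.03, 0]
    - [-0.032, -0.03, 0]
    - [-0.032, -0.03, 0]
    - [-0.032, -0.03, 0]
    - [-0.032, -0.03, 0]
    - [-0.032, -0.03, 0]
    - [-0.032, -0.03, 0]
    - [-0.032, -0.03, 0]
    - [-0.032, -0.03, 0]
    - [-0.032, -0.03, 0]
    - [-0.032, -0.03, 0]
    - [-0.028, -0.026, 0]
    - [-0.025, -0.025, 0]
    - [0, 0, 0]
  delta_rot:
    - [0, 0, -9.6]
    - [0, 0, 0]
    - [0, 0, 0]
    - [0, 0, 0]
    - [0, 0, 0]
    - [0, 0, 0]
    - [0, 0, 0]
    - [0, 0, 0]
    - [0, 0, 0]
    - [0, 0, 0]
    - [0, 0, 0]
    - [0, 0, 0]
    - [0, 0, 0]
    - [0, 0, 0]
    - [0, 0, 0]
    - [0, 0, 0]
    - [0, 0, 0]
    - [0, 0, 0]
    - [0, 0, 0]
    - [0, 0, 0]
  grip: [1, 1, 1, 1, 1, 1, 1, 1, 1, 1, 1, 1, 1, 1, 1, 1, 1, 1, 1, 1]

```text
clock: 4.4
tool_pos: [0.656, -0.023, 0.3022]
eef_rot: [0.099, 0.995, -0.002, 0.0]
contact_force: [-1.2, -0.1, 0.1]
opening: 1.001
finger_force: 0.0
```

```bash
cat > go.py <<'E'
from h import *
import sys
def go(x,y,z,yawy=None):
    s=r.get_state(); Rt=R.from_quat(s["eef_rot"]).as_matrix()
    print("t",round(s["clock"],2),"tcp",np.round(s["tool_pos"],4),"yang",np.round(np.degrees(np.arctan2(Rt[1,1],Rt[0,1])),2),"zax",np.round(Rt[:,2],4),"need(tool)",np.round(Rt.T@(np.array([x,y,z])-s["tool_pos"]),4),"F",np.round(s["contact_force"],1),"op",round(s["opening"],3),"q",np.round(s["q"],2))
if len(sys.argv)>3: go(*map(float,sys.argv[1:4]))
E
python3 go.py .6555 -.0175 .186
```

```text
t 4.4 tcp [ 0.656  -0.023   0.3022] yang 78.59 zax [-0.     -0.0033 -1.    ] need(tool) [0.0016 0.0056 0.1161] F [-1.2 -0.1  0.1] op 1.001 q [ 0.13  0.74 -0.31  1.46  0.26  0.98  1.12]
```

Emit:
play_rows:
  translation:
    - [0.001, 0.003, 0.01]
    - [0, 0.002, 0.02]
    - [0, 0, 0.03]
    - [0, 0, 0.025]
    - [0, 0, 0.02]
    - [0, 0, 0]
    - [0, 0, 0]
  delta_rot:
    - [0, 0, 0]
    - [0, 0, 0]
    - [0, 0, 0]
    - [0, 0, 0]
    - [0, 0, 0]
    - [0, 0, 0]
    - [0, 0, 0]
  grip: [1, 1, 1, 1, 1, 1, 1]

```text
clock: 5.28
tool_pos: [0.6556, -0.0112, 0.1984]
eef_rot: [0.094, 0.996, 0.0, 0.0]
contact_force: [0.8, -0.6, 0.1]
opening: 1.001
finger_force: 0.0
```

```bash
python3 go.py .6555 -.0175 .185
python3 - <<'E'
import cv2,numpy as np
from h import *
t=r.snapshot("top");s=r.snapshot("side")
def c(im,x,y): return cv2.resize(im[y:y+60,x:x+80],(400,300),interpolation=cv2.INTER_CUBIC)
cv2.imwrite("pics/m3.png",np.hstack([c(t,222,95),c(s,265,140)]))
E
```

```text
t 5.28 tcp [ 0.6556 -0.0112  0.1984] yang 79.21 zax [ 6.e-04  7.e-04 -1.e+00] need(tool) [-0.0011 -0.0062  0.0134] F [ 0.8 -0.6  0.1] op 1.001 q [ 0.09  0.86 -0.28  1.55  0.31  0.77  1.07]
```

View pics/m3.png

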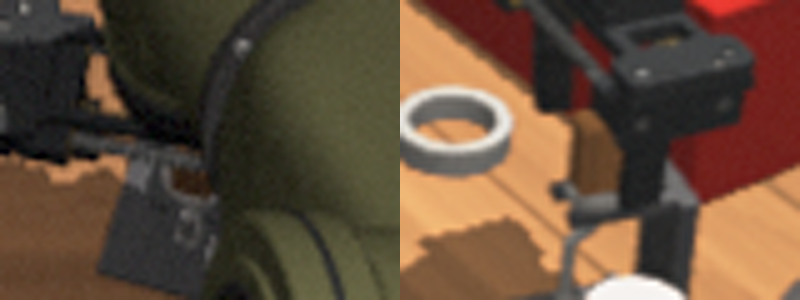

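Emit:
play_rows:
  translation:
    - [-0.001, -0.006, 0.007]
    - [0, 0, 0.006]
    - [0, 0, 0]
    - [0, 0, 0]
    - [0, 0, 0]
    - [0, 0, 0]
    - [0, 0, 0]
    - [0, 0, 0]
  delta_rot:
    - [0, 0, 0]
    - [0, 0, 0]
    - [0, 0, 0]
    - [0, 0, 0]
    - [0, 0, 0]
    - [0, 0, 0]
    - [0, 0, 0]
    - [0, 0, 0]
  grip: [1, 1, 1, -1, -1, -1, -1, -1]
  squeeze: 40

```text
clock: 6.38
tool_pos: [0.6555, -0.0183, 0.1848]
eef_rot: [0.094, 0.996, 0.0, 0.0]
contact_force: [0.3, -0.3, -0.2]
opening: 0.454
finger_force: 0.0
```

```bash
python3 go.py .6555 -.0175 .185; python3 -c "
import numpy as np
for a in(165,345,-15.7+180):
  w=np.array([np.cos(np.radians(a)),np.sin(np.radians(a))]);b=np.radians(79.2);print(a,w@[np.cos(b+np.pi/2),np.sin(b+np.pi/2)],w@[np.cos(b),np.sin(b)])"
```

```text
t 6.38 tcp [ 0.6555 -0.0183  0.1848] yang 79.16 zax [ 1.e-04  1.e-04 -1.e+00] need(tool) [ 0.0001  0.0008 -0.0002] F [ 0.3 -0.3 -0.2] op 0.454 q [ 0.1   0.88 -0.28  1.56  0.31  0.75  1.07]
165 0.9973144772244581 0.07323819712763209
345 -0.9973144772244582 -0.07323819712763173
164.3 0.9963452961909065 0.08541692313736754
```

Still closing; wait a bit more.

Emit:
play_rows:
  translation:
    - [0, 0, 0]
    - [0, 0, 0]
    - [0, 0, 0]
    - [0, 0, 0]
    - [0, 0, 0]
  delta_rot:
    - [0, 0, 0]
    - [0, 0, 0]
    - [0, 0, 0]
    - [0, 0, 0]
    - [0, 0, 0]
  grip: [-1, -1, -1, -1, -1]
  squeeze: 40

```text
clock: 7.0
tool_pos: [0.6555, -0.0181, 0.1847]
eef_rot: [0.094, 0.996, 0.0, 0.0]
contact_force: [-0.1, 0.6, 0.4]
opening: 0.245
finger_force: 39.9
```

Emit:
play_rows:
  translation:
    - [0, 0, -0.0025]
    - [0, 0, -0.002]
    - [0, 0, 0]
    - [0.006, 0.0005, 0]
    - [0.012, 0.001, 0]
    - [0.016, 0.0014, 0]
    - [0.016, 0.0014, 0]
    - [0.016, 0.0014, 0]
    - [0.014, 0.0012, 0]
    - [0.01, 0.001, 0]
    - [0, 0, 0]
    - [0, 0, 0]
  delta_rot:
    - [0, 0, 0]
    - [0, 0, 0]
    - [0, 0, 0]
    - [0, 0, 0]
    - [0, 0, 0]
    - [0, 0, 0]
    - [0, 0, 0]
    - [0, 0, 0]
    - [0, 0, 0]
    - [0, 0, 0]
    - [0, 0, 0]
    - [0, 0, 0]
  grip: [-1, -1, -1, -1, -1, -1, -1, -1, -1, -1, -1, -1]

```text
clock: 8.5
tool_pos: [0.5692, 0.0062, 0.1893]
eef_rot: [0.095, 0.996, 0.0, 0.001]
contact_force: [0.2, 1.3, -1.8]
opening: 0.246
finger_force: 39.9
```

```bash
python3 go.py .6555 -.0175 .185
python3 - <<'E'
from h import *
# pre-engagement pose; hook yaw .1895, grip offset .0747 up
c=np.array([.5102,.3401]); y=.1895; hx=np.array([np.cos(y),np.sin(y)])
p=c-.06*hx; print("pre TCP",p, "z with bail at hook z -45:",.1615+.045+.0747, "turn deg (world)",np.degrees(y)+90-79.16)
E
```

```text
t 8.5 tcp [0.5692 0.0062 0.1893] yang 79.14 zax [ 1.e-03  1.e-04 -1.e+00] need(tool) [-0.0892 -0.007   0.0044] F [ 0.2  1.3 -1.8] op 0.246 q [ 0.05  0.78 -0.25  1.83  0.33  0.57  0.97]
pre TCP [0.45127409 0.32879793] z with bail at hook z -45: 0.2812 turn deg (world) 21.697550217729102
```

Emit:
play_rows:
  translation:
    - [0, 0, -0.015]
    - [0, 0, -0.035]
    - [0, 0, -0.04]
    - [0, 0, -0.04]
    - [0, 0, -0.03]
    - [0, 0, -0.011]
    - [0.002, 0.012, 0]
    - [0.004, 0.027, 0]
    - [0.006, 0.036, 0]
    - [0.006, 0.036, 0]
    - [0.006, 0.036, 0]
    - [0.006, 0.036, 0]
    - [0.006, 0.036, 0]
    - [0.006, 0.036, 0]
    - [0.006, 0.036, 0]
    - [0.005, 0.03, 0]
    - [0.002, 0.018, 0]
    - [0, 0, 0]
    - [0, 0, 0]
  delta_rot:
    - [0, 0, 0]
    - [0, 0, 0]
    - [0, 0, -5]
    - [0, 0, -6]
    - [0, 0, -6]
    - [0, 0, -4.7]
    - [0, 0, 0]
    - [0, 0, 0]
    - [0, 0, 0]
    - [0, 0, 0]
    - [0, 0, 0]
    - [0, 0, 0]
    - [0, 0, 0]
    - [0, 0, 0]
    - [0, 0, 0]
    - [0, 0, 0]
    - [0, 0, 0]
    - [0, 0, 0]
    - [0, 0, 0]
  grip: [-1, -1, -1, -1, -1, -1, -1, -1, -1, -1, -1, -1, -1, -1, -1, -1, -1, -1, -1]

```text
clock: 10.88
tool_pos: [0.4513, 0.3274, 0.3599]
eef_rot: [-0.094, 0.996, -0.001, -0.0]
contact_force: [1.1, -0.7, -0.7]
opening: 0.244
finger_force: 39.9
```

```bash
python3 go.py .4513 .3288 .2812
```

```text
t 10.88 tcp [0.4513 0.3274 0.3599] yang 100.74 zax [ 1.0e-04 -1.7e-03 -1.0e+00] need(tool) [-0.0003  0.0015  0.0787] F [ 1.1 -0.7 -0.7] op 0.244 q [-0.43  0.56 -0.46  1.69  0.29  0.96  0.76]
```

Emit:
play_rows:
  translation:
    - [0, 0.001, 0.01]
    - [0, 0, 0.022]
    - [0, 0, 0.024]
    - [0, 0, 0.016]
    - [0, 0, 0.0065]
    - [0, 0, 0]
    - [0, 0, 0]
    - [0, 0, 0]
  delta_rot:
    - [0, 0, 0]
    - [0, 0, 0]
    - [0, 0, 0]
    - [0, 0, 0]
    - [0, 0, 0]
    - [0, 0, 0]
    - [0, 0, 0]
    - [0, 0, 0]
  grip: [-1, -1, -1, -1, -1, -1, -1, -1]

```text
clock: 11.88
tool_pos: [0.4507, 0.3302, 0.2824]
eef_rot: [-0.095, 0.996, 0.0, 0.001]
contact_force: [-0.7, 1.1, -2.0]
opening: 0.244
finger_force: 39.9
```

```bash
python3 go.py .4513 .3288 .2812;  python3 - <<'E'
import cv2,numpy as np
from h import *
t=r.snapshot("top");s=r.snapshot("side")
st=r.get_state(); o=st["tool_pos"]-[0,0,.0747]; y=.1895; hx=np.array([np.cos(y),np.sin(y),0])
for q in(o-[0,0,.084],o+.015*hx-[0,0,.063]): print((proj("side",q)[0]+.5-[163,110])*5)
def c(im,x,y): return cv2.resize(im[y:y+60,x:x+80],(400,300),interpolation=cv2.INTER_CUBIC)
cv2.imwrite("pics/m4.png",np.hstack([c(s,163,110),c(t,85,160)]))
E
```

```text
t 11.88 tcp [0.4507 0.3302 0.2824] yang 100.85 zax [ 0.0011  0.001  -1.    ] need(tool) [-0.0003 -0.0014  0.0012] F [-0.7  1.1 -2. ] op 0.244 q [-0.47  0.65 -0.42  1.78  0.35  0.78  0.7 ]
[106.25752137 157.73833686]
[122.40559576 120.12709837]
```

View pics/m4.png

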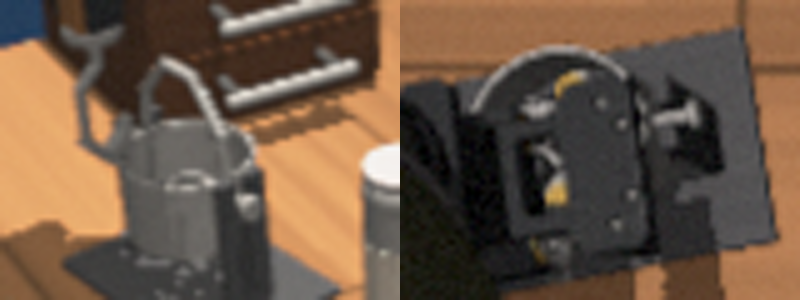

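Emit:
play_rows:
  translation:
    - [-0.004, -0.001, 0]
    - [-0.008, 0, 0]
    - [-0.01, 0, 0]
    - [-0.01, 0, 0]
    - [-0.01, 0, 0]
    - [-0.009, 0, 0]
    - [-0.006, 0, 0]
    - [-0.003, 0, 0]
    - [0, 0, 0]
    - [0, 0, -0.004]
    - [0, 0, -0.007]
    - [0, 0, -0.007]
    - [0, 0, -0.004]
    - [0, 0, -0.002]
    - [0, 0, 0]
    - [0, 0, 0]
  delta_rot:
    - [0, 0, 0]
    - [0, 0, 0]
    - [0, 0, 0]
    - [0, 0, 0]
    - [0, 0, 0]
    - [0, 0, 0]
    - [0, 0, 0]
    - [0, 0, 0]
    - [0, 0, 0]
    - [0, 0, 0]
    - [0, 0, 0]
    - [0, 0, 0]
    - [0, 0, 0]
    - [0, 0, 0]
    - [0, 0, 0]
    - [0, 0, 0]
  grip: [-1, -1, -1, -1, -1, -1, -1, -1, -1, -1, -1, -1, -1, -1, -1, -1]

```text
clock: 13.98
tool_pos: [0.5095, 0.3401, 0.3055]
eef_rot: [-0.095, 0.996, -0.0, -0.0]
contact_force: [-0.1, -0.5, -1.5]
opening: 0.249
finger_force: 39.9
```

```bash
python3 go.py .5102 .3401 .3097;  python3 - <<'E'
import cv2,numpy as np
from h import *
s=r.snapshot("side")
cv2.imwrite("pics/m5.png",cv2.resize(s[90:165,160:260],(800,600),interpolation=cv2.INTER_CUBIC))
E
```

```text
t 13.97 tcp [0.5095 0.3401 0.3055] yang 100.86 zax [-3.e-04 -2.e-04 -1.e+00] need(tool) [-0.0006 -0.0001 -0.0042] F [-0.1 -0.5 -1.5] op 0.249 q [-0.43  0.69 -0.43  1.59  0.34  0.93  0.79]
```

View pics/m5.png

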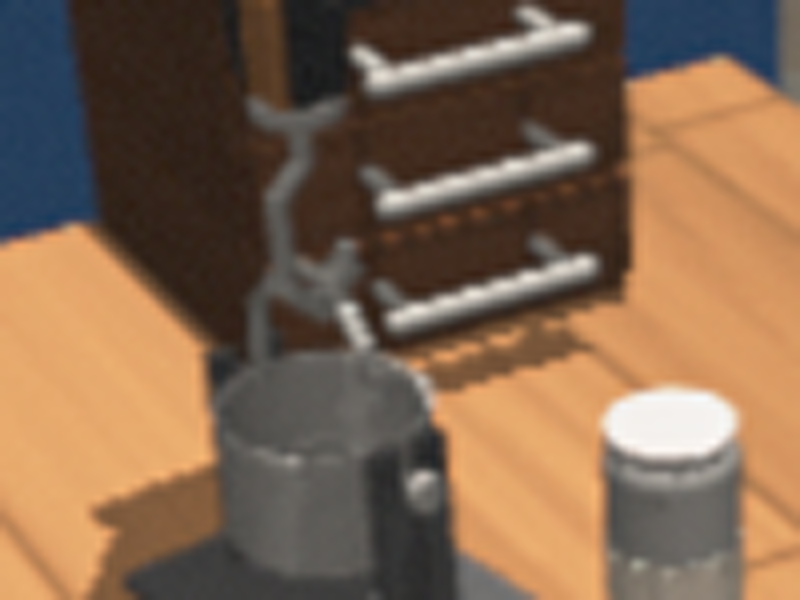

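Emit:
play_rows:
  translation:
    - [0, 0, -0.001]
    - [0, 0, -0.001]
    - [0, 0, -0.001]
    - [0, 0, -0.001]
    - [0, 0, -0.001]
    - [0, 0, -0.001]
    - [0, 0, -0.001]
    - [0, 0, -0.001]
    - [0, 0, 0]
    - [0, 0, 0]
  delta_rot:
    - [0, 0, 0]
    - [0, 0, 0]
    - [0, 0, 0]
    - [0, 0, 0]
    - [0, 0, 0]
    - [0, 0, 0]
    - [0, 0, 0]
    - [0, 0, 0]
    - [0, 0, 0]
    - [0, 0, 0]
  grip: [-1, -1, -1, -1, -1, -1, -1, -1, -1, -1]

```text
clock: 15.28
tool_pos: [0.5096, 0.3402, 0.3137]
eef_rot: [-0.095, 0.996, 0.0, -0.0]
contact_force: [0.1, -0.1, -5.9]
opening: 0.247
finger_force: 39.9
```

```bash
python3 go.py .5102 .3401 .3097
```

```text
t 15.28 tcp [0.5096 0.3402 0.3137] yang 100.86 zax [-0.  0. -1.] need(tool) [-0.0006 -0.0002  0.004 ] F [ 0.1 -0.1 -5.9] op 0.247 q [-0.42  0.68 -0.43  1.58  0.33  0.95  0.8 ]
```

Emit:
play_rows:
  translation:
    - [0, 0, -0.001]
    - [0, 0, -0.002]
    - [0, 0, -0.002]
    - [0, 0, -0.002]
    - [0, 0, -0.002]
    - [0, 0, -0.002]
    - [0, 0, -0.002]
    - [0, 0, -0.002]
    - [0, 0, -0.002]
    - [0, 0, -0.002]
    - [0, 0, -0.002]
    - [0, 0, -0.002]
    - [0, 0, -0.002]
    - [0, 0, -0.003]
    - [0, 0, -0.004]
    - [0, 0, -0.004]
    - [0, 0, -0.003]
    - [0, 0, -0.001]
    - [0, 0, 0]
  delta_rot:
    - [0, 0, 0]
    - [0, 0, 0]
    - [0, 0, 0]
    - [0, 0, 0]
    - [0, 0, 0]
    - [0, 0, 0]
    - [0, 0, 0]
    - [0, 0, 0]
    - [0, 0, 0]
    - [0, 0, 0]
    - [0, 0, 0]
    - [0, 0, 0]
    - [0, 0, 0]
    - [0, 0, 0]
    - [0, 0, 0]
    - [0, 0, 0]
    - [0, 0, 0]
    - [0, 0, 0]
    - [0, 0, 0]
  grip: [-1, -1, -1, -1, -1, -1, -1, -1, -1, -1, -1, -1, -1, -1, -1, -1, -1, -1, -1]

```text
clock: 17.65
tool_pos: [0.5096, 0.3402, 0.3537]
eef_rot: [-0.095, 0.996, 0.0, -0.0]
contact_force: [0.5, -0.0, -5.7]
opening: 0.247
finger_force: 39.9
```

```bash
python3 go.py .5102 .3401 .47
python3 - <<'E'
import cv2,numpy as np
from h import *
s=r.snapshot("side")
cv2.imwrite("pics/m6.png",cv2.resize(s[75:165,160:280],(800,600),interpolation=cv2.INTER_CUBIC))
E
```

```text
t 17.65 tcp [0.5096 0.3402 0.3537] yang 100.86 zax [-0.  0. -1.] need(tool) [-0.0006 -0.0002 -0.1163] F [ 0.5 -0.  -5.7] op 0.247 q [-0.42  0.64 -0.45  1.53  0.3   1.04  0.82]
```

View pics/m6.png

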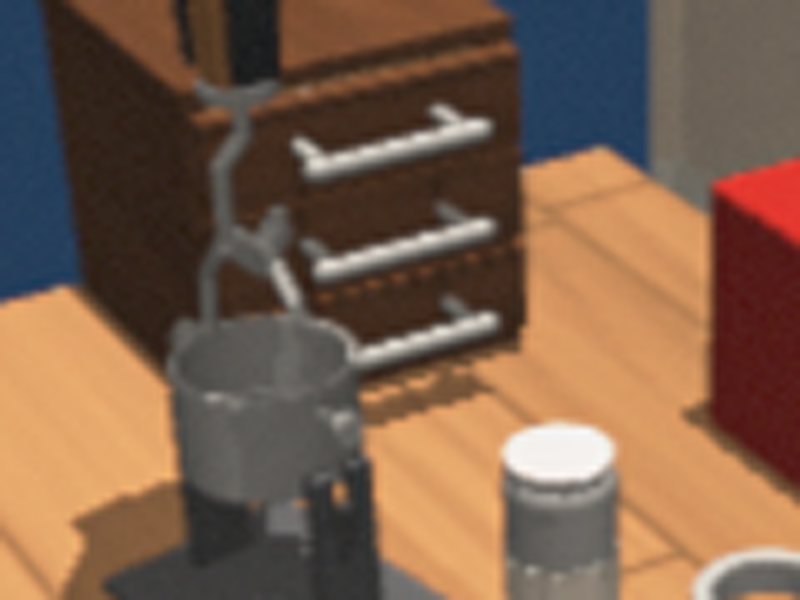

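Emit:
play_rows:
  translation:
    - [0, 0, -0.003]
    - [0, 0, -0.006]
    - [0, 0, -0.009]
    - [0, 0, -0.012]
    - [0, 0, -0.014]
    - [0, 0, -0.014]
    - [0, 0, -0.014]
    - [0, 0, -0.014]
    - [0, 0, -0.012]
    - [0, 0, -0.009]
    - [0, 0, -0.006]
    - [0, 0, -0.002]
    - [0, 0, 0]
    - [0, 0, 0]
  delta_rot:
    - [0, 0, 0]
    - [0, 0, 0]
    - [0, 0, 0]
    - [0, 0, 0]
    - [0, 0, 0]
    - [0, 0, 0]
    - [0, 0, 0]
    - [0, 0, 0]
    - [0, 0, 0]
    - [0, 0, 0]
    - [0, 0, 0]
    - [0, 0, 0]
    - [0, 0, 0]
    - [0, 0, 0]
  grip: [-1, -1, -1, -1, -1, -1, -1, -1, -1, -1, -1, -1, -1, -1]

```text
clock: 19.45
tool_pos: [0.5095, 0.34, 0.4683]
eef_rot: [-0.095, 0.996, -0.0, -0.0]
contact_force: [-0.1, -1.1, -6.2]
opening: 0.246
finger_force: 39.9
```

Emit:
play_rows:
  translation:
    - [0.0004, -0.0025, 0]
    - [0.0008, -0.005, 0]
    - [0.0011, -0.0075, 0]
    - [0.0015, -0.01, 0]
    - [0.0019, -0.0125, 0]
    - [0.0022, -0.015, 0]
    - [0.0026, -0.0175, 0]
    - [0.003, -0.02, 0]
    - [0.003, -0.02, 0]
    - [0.003, -0.02, 0]
    - [0.003, -0.02, 0]
    - [0.003, -0.02, 0]
    - [0.003, -0.02, 0]
    - [0.003, -0.02, 0]
    - [0.003, -0.02, 0]
    - [0.003, -0.02, 0]
    - [0.003, -0.02, 0]
    - [0.003, -0.02, 0]
    - [0.003, -0.02, 0]
    - [0.003, -0.02, 0]
  delta_rot:
    - [0, 0, 0]
    - [0, 0, 0]
    - [0, 0, 0]
    - [0, 0, 0]
    - [0, 0, 0]
    - [0, 0, 0]
    - [0, 0, 0]
    - [0, 0, 0]
    - [0, 0, 0]
    - [0, 0, 0]
    - [0, 0, 0]
    - [0, 0, 0]
    - [0, 0, 0]
    - [0, 0, 0]
    - [0, 0, 0]
    - [0, 0, 0]
    - [0, 0, 0]
    - [0, 0, 0]
    - [0, 0, 0]
    - [0, 0, 0]
  grip: [-1, -1, -1, -1, -1, -1, -1, -1, -1, -1, -1, -1, -1, -1, -1, -1, -1, -1, -1, -1]

```text
clock: 21.95
tool_pos: [0.523, 0.0055, 0.4688]
eef_rot: [-0.095, 0.996, 0.0, 0.0]
contact_force: [-0.2, 0.1, -6.2]
opening: 0.244
finger_force: 39.9
```

Emit:
play_rows:
  translation:
    - [0.003, -0.02, 0]
    - [0.003, -0.02, 0]
    - [0.003, -0.02, 0]
    - [0.003, -0.02, 0]
    - [0.003, -0.02, 0]
    - [0.003, -0.02, 0]
    - [0.003, -0.02, 0]
    - [0.003, -0.02, 0]
    - [0.003, -0.02, 0]
    - [0.003, -0.02, 0]
    - [0.003, -0.02, 0]
    - [0.003, -0.02, 0]
    - [0.003, -0.02, 0]
    - [0.003, -0.02, 0]
    - [0.0026, -0.0175, 0]
    - [0.0022, -0.015, 0]
    - [0.0019, -0.0125, 0]
    - [0.0015, -0.01, 0]
    - [0.0011, -0.0075, 0]
    - [0.0008, -0.005, 0]
  delta_rot:
    - [0, 0, 0]
    - [0, 0, 0]
    - [0, 0, 0]
    - [0, 0, 0]
    - [0, 0, 0]
    - [0, 0, 0]
    - [0, 0, 0]
    - [0, 0, 0]
    - [0, 0, 0]
    - [0, 0, 0]
    - [0, 0, 0]
    - [0, 0, 0]
    - [0, 0, 0]
    - [0, 0, 0]
    - [0, 0, 0]
    - [0, 0, 0]
    - [0, 0, 0]
    - [0, 0, 0]
    - [0, 0, 0]
    - [0, 0, 0]
  grip: [-1, -1, -1, -1, -1, -1, -1, -1, -1, -1, -1, -1, -1, -1, -1, -1, -1, -1, -1, -1]

```text
clock: 24.45
tool_pos: [0.5375, -0.3445, 0.4687]
eef_rot: [-0.095, 0.996, 0.0, 0.0]
contact_force: [0.1, -0.0, -5.7]
opening: 0.246
finger_force: 39.9
```

```bash
python3 go.py .539 -.355 .4
```

```text
t 24.45 tcp [ 0.5375 -0.3445  0.4687] yang 100.87 zax [ 0.e+00  2.e-04 -1.e+00] need(tool) [ 0.0005 -0.0106  0.0687] F [ 0.1 -0.  -5.7] op 0.246 q [ 0.69  0.59 -0.38  1.25  0.21  1.34  2.08]
```

Emit:
play_rows:
  translation:
    - [0.0005, -0.004, 0]
    - [0, -0.003, 0]
    - [0, -0.002, 0]
    - [0, 0, 0.004]
    - [0, 0, 0.009]
    - [0, 0, 0.014]
    - [0, 0, 0.016]
    - [0, 0, 0.016]
    - [0, 0, 0.016]
    - [0, 0, 0.016]
    - [0, 0, 0.014]
    - [0, 0, 0.008]
    - [0, 0, 0.004]
    - [0, 0, 0.002]
    - [0, 0, 0]
    - [0, 0, 0]
    - [0, 0, 0]
    - [0, 0, 0]
  delta_rot:
    - [0, 0, 0]
    - [0, 0, 0]
    - [0, 0, 0]
    - [0, 0, 0]
    - [0, 0, 0]
    - [0, 0, 0]
    - [0, 0, 0]
    - [0, 0, 0]
    - [0, 0, 0]
    - [0, 0, 0]
    - [0, 0, 0]
    - [0, 0, 0]
    - [0, 0, 0]
    - [0, 0, 0]
    - [0, 0, 0]
    - [0, 0, 0]
    - [0, 0, 0]
    - [0, 0, 0]
  grip: [-1, -1, -1, -1, -1, -1, -1, -1, -1, -1, -1, -1, -1, -1, -1, -1, -1, -1]

```text
clock: 26.7
tool_pos: [0.5387, -0.3533, 0.3498]
eef_rot: [-0.095, 0.996, -0.0, 0.0]
contact_force: [-0.6, -0.3, -5.4]
opening: 0.244
finger_force: 39.9
```

```bash
python3 go.py .539 -.355 .348
python3 - <<'E'
from h import *
s=r.snapshot("side"); t=r.snapshot("top")
cv2.imwrite("pics/side7.png",s);cv2.imwrite("pics/top7.png",t)
cr=lambda im,x,y: cv2.resize(im[y:y+120,x:x+80],(400,600),interpolation=cv2.INTER_CUBIC)
cv2.imwrite("pics/m7.png",np.hstack([cr(s,315,235),cr(t,345,125)]))
E
```

```text
t 26.7 tcp [ 0.5387 -0.3533  0.3498] yang 100.85 zax [ 2.e-04 -0.e+00 -1.e+00] need(tool) [ 0.     -0.0018  0.0018] F [-0.6 -0.3 -5.4] op 0.244 q [ 0.7   0.68 -0.36  1.44  0.26  1.07  2.05]
```

View pics/m7.png

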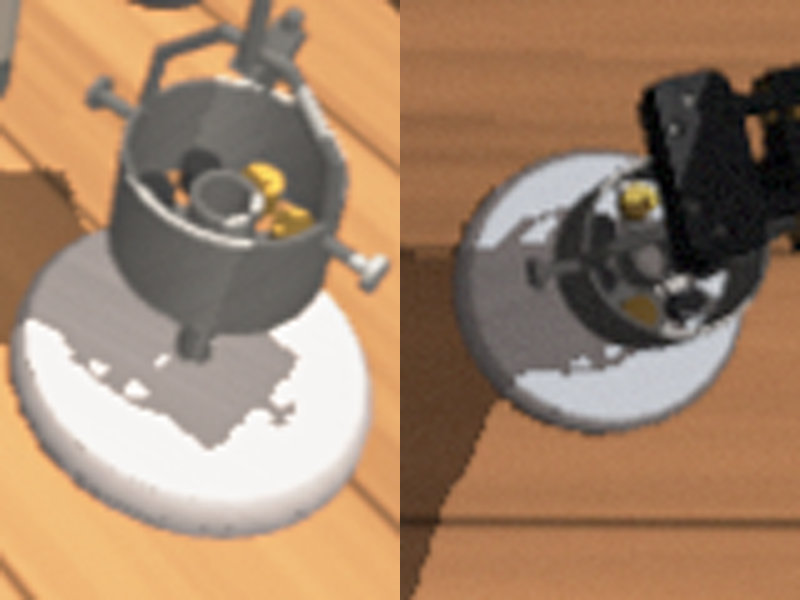

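Run:
```python
from h import *
S=lambda u,v:(315+u/5-.5,235+v/5-.5); T=lambda u,v:(345+(u-400)/5-.5,125+v/5-.5)
b=.0866
print("sleeve side",back("side",S(227,197),b+.032),"top",back("top",T(648,263),b+.032))
p,q=back("side",S(100,93),b+.042),back("side",S(372,272),b+.042); print("pins side",p,q,(p+q)/2,np.linalg.norm(p-q),np.degrees(np.arctan2(*(p-q)[1::-1])))
# spindle in each camera from first pictures; panels m2
print("spindle side tip",back("side",(314+213/5-.5,275+79/5-.5),.068),"side base",back("side",(314+200/5-.5,275+155/5-.5),.020))
print("disc side", [back("side",(314+(u-400)/5-.5,275+v/5-.5),.02)[:2] for u,v in((428,120),(773,215))])
print("spindle top tip",back("top",(345+234/5-.5,153+128/5-.5),.068),"disc",back("top",(345+207.5/5-.5,153+147/5-.5),.02))
# predicted pixel positions in m7 if basket exactly at TCP
ya=np.array([-np.sin(.1895),np.cos(.1895),0]); o=np.array([.5387,-.3533,b])
for nm,l in(("pin+",.066*ya+[0,0,.042]),("pin-",-.066*ya+[0,0,.042]),("sleeve",np.array([0,0,.032]))):
    print(nm,(proj("side",o+l)[0]+.5-[315,235])*5,(proj("top",o+l)[0]+.5-[345,125])*5+[400,0])
for z,c in((.02,"disc"),(.07,"tip")):
    print(c,(proj("side",[.539,-.355,z])[0]+.5-[314,275])*5+[400,0],(proj("top",[.539,-.355,z])[0]+.5-[345,153])*5)
```

```text
sleeve side [ 0.54162059 -0.35043937  0.1186    ] top [ 0.5339891  -0.34547994  0.1186    ]
pins side [ 0.52886408 -0.28560043  0.1286    ] [ 0.55520429 -0.41270488  0.1286    ] [ 0.54203418 -0.34915266  0.1286    ] 0.12980503087320305 101.70784472273193
spindle side tip [ 0.54052181 -0.35179167  0.068     ] side base [ 0.53961215 -0.35530163  0.02      ]
disc side [array([ 0.48776408, -0.30079286]), array([ 0.58069571, -0.4168081 ])]
spindle top tip [ 0.54018283 -0.3553093   0.068     ] disc [ 0.5380165  -0.35652972  0.02      ]
pin+ [99.90251999 99.68558844] [538.4209668 274.5945049]
pin- [375.39728287 286.36258269] [801.79874391 225.58617357]
sleeve [226.78003419 204.67342497] [663.43883201 253.63365566]
disc [598.48342909 155.14119823] [204.58054782 145.18210104]
tip [616.47458031  82.83755072] [234.76490694 129.60914681]
```

Run:
```python
from h import *
from scipy.optimize import least_squares
S=lambda u,v:np.array((315+u/5-.5,235+v/5-.5)); T=lambda u,v:np.array((345+(u-400)/5-.5,125+v/5-.5))
obs=[("side",S(97,94),(0,.066,.042)),("side",S(374,273),(0,-.068,.042)),("side",S(227,197),(0,0,.032)),("top",T(540,272),(0,.066,.042)),("side",S(122,150),None),]
obs=obs[:4]
def f(p):
    M=R.from_euler("zx",[.1895,p[3]]).as_matrix(); o=[]
    for n,uv,l in obs:o+=list(proj(n,M@np.array(l)+p[:3])[0]-uv)
    return o+[p[3]/.02]
s=least_squares(f,[.5387,-.3533,.0866,0]);print(np.round(s.x,4),np.round(s.fun,2))
M=R.from_euler("zx",[.1895,s.x[3]]).as_matrix()
for l in((0,.014,.115),(0,-.014,.115)): print((proj("side",M@np.array(l)+s.x[:3])[0]+.5-[315,235])*5)
im=cv2.imread("pics/side7.png"); pts=[]
# overlay model rims & pins for both nominal and fit
a=np.linspace(0,2*np.pi,60)
big=cv2.resize(im[235:355,315:395],(400,600),interpolation=cv2.INTER_CUBIC); out=[]
for p,MM in((np.array([.5387,-.3533,.0866]),R.from_euler("z",.1895).as_matrix()),(s.x[:3],M)):
    b=big.copy()
    for rad,z in((.045,.055),(.045,0),(.0145,.032)):
        P=np.c_[rad*np.cos(a),rad*np.sin(a),0*a+z]@MM.T+p
        cv2.polylines(b,[np.int32((proj("side",P)+.5-[315,235])*5)],True,(0,0,255),1)
    P=np.array([[0,-.068,.042],[0,.068,.042]])@MM.T+p
    for q in (proj("side",P)+.5-[315,235])*5: cv2.circle(b,np.int32(q),3,(255,0,0),-1)
    out.append(b)
cv2.imwrite("pics/m8.png",np.hstack(out))
```

```text
[ 0.5382 -0.3519  0.0913 -0.0104] [ 0.06 -0.63  0.89  0.97 -0.45 -0.45 -0.58  0.45 -0.52]
[227.47063365  29.91053344]
[290.1849441  68.2371982]
```

View pics/m8.png

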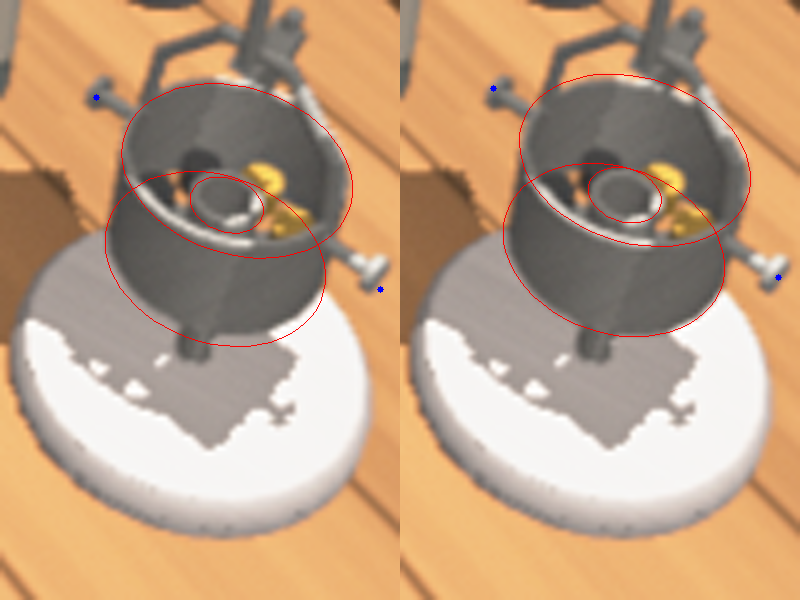

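Emit:
play_rows:
  translation:
    - [-0.0005, -0.0015, 0]
    - [0, -0.001, 0]
    - [0, 0, 0.002]
    - [0, 0, 0.003]
    - [0, 0, 0.003]
    - [0, 0, 0.003]
    - [0, 0, 0.003]
    - [0, 0, 0.002]
    - [0, 0, 0.002]
    - [0, 0, 0.002]
    - [0, 0, 0.002]
    - [0, 0, 0.002]
    - [0, 0, 0.002]
    - [0, 0, 0.002]
    - [0, 0, 0]
    - [0, 0, 0]
  delta_rot:
    - [0, 0, 0]
    - [0, 0, 0]
    - [0, 0, 0]
    - [0, 0, 0]
    - [0, 0, 0]
    - [0, 0, 0]
    - [0, 0, 0]
    - [0, 0, 0]
    - [0, 0, 0]
    - [0, 0, 0]
    - [0, 0, 0]
    - [0, 0, 0]
    - [0, 0, 0]
    - [0, 0, 0]
    - [0, 0, 0]
    - [0, 0, 0]
  grip: [-1, -1, -1, -1, -1, -1, -1, -1, -1, -1, -1, -1, -1, -1, -1, -1]

```text
clock: 28.8
tool_pos: [0.5397, -0.3556, 0.3217]
eef_rot: [-0.095, 0.996, 0.0, 0.0]
contact_force: [-0.6, -0.5, -6.2]
opening: 0.245
finger_force: 39.9
```

```bash
python3 go.py .539 -.355 .2832; python3 -c "
from h import *
f=[r.get_state()['contact_force'] for _ in range(1)];print(f)"
```

```text
t 28.8 tcp [ 0.5397 -0.3556  0.3217] yang 100.86 zax [ 2.e-04  0.e+00 -1.e+00] need(tool) [0.0006 0.0007 0.0385] F [-0.6 -0.5 -6.2] op 0.245 q [ 0.7   0.71 -0.36  1.47  0.27  1.01  2.04]
[array([-0.57840964, -0.52299474, -6.16883782])]
```

Emit:
play_rows:
  translation:
    - [0, 0, 0.001]
    - [0, 0, 0.002]
    - [0, 0, 0.002]
    - [0, 0, 0.002]
    - [0, 0, 0.002]
    - [0, 0, 0.002]
    - [0, 0, 0.002]
    - [0, 0, 0.002]
    - [0, 0, 0.002]
    - [0, 0, 0.002]
    - [0, 0, 0.002]
    - [0, 0, 0.001]
    - [0, 0, 0]
  delta_rot:
    - [0, 0, 0]
    - [0, 0, 0]
    - [0, 0, 0]
    - [0, 0, 0]
    - [0, 0, 0]
    - [0, 0, 0]
    - [0, 0, 0]
    - [0, 0, 0]
    - [0, 0, 0]
    - [0, 0, 0]
    - [0, 0, 0]
    - [0, 0, 0]
    - [0, 0, 0]
  grip: [-1, -1, -1, -1, -1, -1, -1, -1, -1, -1, -1, -1, -1]

```text
clock: 30.42
tool_pos: [0.5396, -0.3556, 0.2996]
eef_rot: [-0.095, 0.996, 0.0, -0.0]
contact_force: [0.4, 0.3, -5.5]
opening: 0.246
finger_force: 39.9
```

Emit:
play_rows:
  translation:
    - [0, 0, 0.001]
    - [0, 0, 0.002]
    - [0, 0, 0.002]
    - [0, 0, 0.0015]
    - [0, 0, 0.0015]
    - [0, 0, 0.001]
    - [0, 0, 0.001]
    - [0, 0, 0]
  delta_rot:
    - [0, 0, 0]
    - [0, 0, 0]
    - [0, 0, 0]
    - [0, 0, 0]
    - [0, 0, 0]
    - [0, 0, 0]
    - [0, 0, 0]
    - [0, 0, 0]
  grip: [-1, -1, -1, -1, -1, -1, -1, -1]

```text
clock: 31.42
tool_pos: [0.5396, -0.3556, 0.2896]
eef_rot: [-0.095, 0.996, 0.0, -0.0]
contact_force: [0.2, -0.3, -5.9]
opening: 0.244
finger_force: 39.9
```

Sleeve is over the spindle with full weight still on the hook; lower gently to touchdown.

Emit:
play_rows:
  translation:
    - [0, 0, 0.001]
    - [0, 0, 0.001]
    - [0, 0, 0.001]
    - [0, 0, 0.001]
    - [0, 0, 0.001]
    - [0, 0, 0.001]
    - [0, 0, 0.001]
    - [0, 0, 0.001]
    - [0, 0, 0.001]
    - [0, 0, 0.001]
    - [0, 0, 0.001]
    - [0, 0, 0.001]
    - [0, 0, 0]
  delta_rot:
    - [0, 0, 0]
    - [0, 0, 0]
    - [0, 0, 0]
    - [0, 0, 0]
    - [0, 0, 0]
    - [0, 0, 0]
    - [0, 0, 0]
    - [0, 0, 0]
    - [0, 0, 0]
    - [0, 0, 0]
    - [0, 0, 0]
    - [0, 0, 0]
    - [0, 0, 0]
  grip: [-1, -1, -1, -1, -1, -1, -1, -1, -1, -1, -1, -1, -1]

```text
clock: 33.05
tool_pos: [0.5396, -0.3555, 0.2775]
eef_rot: [-0.095, 0.996, 0.0, -0.0]
contact_force: [-0.6, -0.2, -0.9]
opening: 0.249
finger_force: 39.9
```

Emit:
play_rows:
  translation:
    - [0, 0, 0.003]
    - [0, 0, 0.005]
    - [0, 0, 0.006]
    - [0, 0, 0.006]
    - [0, 0, 0.004]
    - [0, 0, 0.001]
    - [0, 0, 0]
    - [0, 0, 0]
  delta_rot:
    - [0, 0, 0]
    - [0, 0, 0]
    - [0, 0, 0]
    - [0, 0, 0]
    - [0, 0, 0]
    - [0, 0, 0]
    - [0, 0, 0]
    - [0, 0, 0]
  grip: [-1, -1, -1, -1, -1, -1, -1, -1]

```text
clock: 34.05
tool_pos: [0.5398, -0.3556, 0.2529]
eef_rot: [-0.095, 0.996, -0.0, 0.0]
contact_force: [-0.1, -0.2, -1.9]
opening: 0.248
finger_force: 39.9
```

```bash
python3 go.py .5396 -.3555 .2525
```

```text
t 34.05 tcp [ 0.5398 -0.3556  0.2529] yang 100.86 zax [ 5.e-04 -1.e-04 -1.e+00] need(tool) [0.0001 0.0002 0.0004] F [-0.1 -0.2 -1.9] op 0.248 q [ 0.69  0.79 -0.33  1.54  0.31  0.87  2.  ]
```

Emit:
play_rows:
  translation:
    - [0.004, 0, 0]
    - [0.008, 0, 0]
    - [0.011, 0, 0]
    - [0.012, 0, 0]
    - [0.012, 0, 0]
    - [0.011, 0, 0]
    - [0.008, 0, 0]
    - [0.004, 0, 0]
    - [0, 0, 0]
    - [0, 0, -0.01]
    - [0, 0, -0.02]
    - [0, 0, -0.025]
    - [0, 0, -0.025]
    - [0, 0, -0.02]
    - [0, 0, -0.007]
    - [0, 0, 0]
    - [0, 0, 0]
  delta_rot:
    - [0, 0, 0]
    - [0, 0, 0]
    - [0, 0, 0]
    - [0, 0, 0]
    - [0, 0, 0]
    - [0, 0, 0]
    - [0, 0, 0]
    - [0, 0, 0]
    - [0, 0, 0]
    - [0, 0, 0]
    - [0, 0, 0]
    - [0, 0, 5]
    - [0, 0, 6]
    - [0, 0, 6]
    - [0, 0, 4.7]
    - [0, 0, 0]
    - [0, 0, 0]
  grip: [-1, -1, -1, -1, -1, -1, -1, -1, -1, -1, -1, -1, -1, -1, -1, -1, -1]

```text
clock: 36.17
tool_pos: [0.4709, -0.3685, 0.3595]
eef_rot: [0.094, 0.996, 0.0, -0.0]
contact_force: [0.7, 0.7, -1.8]
opening: 0.245
finger_force: 39.9
```

```bash
python3 go.py .5692 .0062 .36
python3 - <<'E'
from h import *
from scipy.optimize import minimize
ims={n:r.snapshot(n) for n in("side","top")}
for n in ims: cv2.imwrite(f"pics/{n}9.png",ims[n])
for n in("side","top"):
    for d in r.silhouettes(n,"basket")[:1]:
        px=d["pixels"]; 
        a=np.linspace(0,2*np.pi,90,endpoint=False)
        def model(x,y,z):
            m=np.zeros((384*4,512*4),np.uint8)
            P=np.vstack([np.c_[.045*np.cos(a),.045*np.sin(a),0*a+h]for h in(0,.055)])+[x,y,z]
            cv2.fillConvexPoly(m,cv2.convexHull(np.int32((proj(n,P)+.5)*4)),1); return cv2.resize(m,(512,384),interpolation=cv2.INTER_AREA)>0
        op=cv2.morphologyEx(px.astype(np.uint8),cv2.MORPH_OPEN,np.ones((9,9),np.uint8))>0
        best=max(((lambda m:(m&op).sum()/(m|op).sum())(model(x,y,z)),x,y,z) for x in np.arange(.53,.5501,.002) for y in np.arange(-.365,-.344,.002) for z in(.02,.028,.036,.05))
        print(n,d["confidence"],px.sum(),np.round(best,3))
E
```

```text
t 36.17 tcp [ 0.4709 -0.3685  0.3595] yang 79.27 zax [-3.e-04  5.e-04 -1.e+00] need(tool) [-2.680e-02  3.864e-01 -3.000e-04] F [ 0.7  0.7 -1.8] op 0.245 q [ 0.74  0.6  -0.27  1.58  0.18  1.    1.8 ]
side 0.62 1910 [ 0.91   0.544 -0.349  0.02 ]
top 0.94 1035 [ 0.663  0.542 -0.353  0.02 ]
```

Emit:
play_rows:
  translation:
    - [-0.001, 0.012, 0]
    - [-0.002, 0.028, 0]
    - [-0.003, 0.04, 0]
    - [-0.003, 0.042, 0]
    - [-0.003, 0.042, 0]
    - [-0.003, 0.042, 0]
    - [-0.003, 0.042, 0]
    - [-0.003, 0.042, 0]
    - [-0.003, 0.04, 0]
    - [-0.002, 0.03, 0]
    - [-0.001, 0.018, 0]
    - [0, 0.008, 0]
    - [0, 0, 0]
    - [0, 0, 0]
    - [0, 0, 0]
  delta_rot:
    - [0, 0, 0]
    - [0, 0, 0]
    - [0, 0, 0]
    - [0, 0, 0]
    - [0, 0, 0]
    - [0, 0, 0]
    - [0, 0, 0]
    - [0, 0, 0]
    - [0, 0, 0]
    - [0, 0, 0]
    - [0, 0, 0]
    - [0, 0, 0]
    - [0, 0, 0]
    - [0, 0, 0]
    - [0, 0, 0]
  grip: [-1, -1, -1, -1, -1, -1, -1, -1, -1, -1, -1, -1, -1, -1, -1]

```text
clock: 38.25
tool_pos: [0.5699, 0.004, 0.3597]
eef_rot: [0.095, 0.995, -0.0, -0.0]
contact_force: [-0.5, -0.4, -1.7]
opening: 0.249
finger_force: 39.9
```

```bash
python3 go.py .5692 .0062 .1895
```

```text
t 38.25 tcp [0.5699 0.004  0.3597] yang 79.05 zax [-2.e-04 -6.e-04 -1.e+00] need(tool) [0.0011 0.0021 0.1702] F [-0.5 -0.4 -1.7] op 0.249 q [ 0.07  0.55 -0.27  1.66  0.17  0.95  1.12]
```

Emit:
play_rows:
  translation:
    - [0.001, 0.002, 0.01]
    - [0, 0, 0.03]
    - [0, 0, 0.035]
    - [0, 0, 0.035]
    - [0, 0, 0.03]
    - [0, 0, 0.02]
    - [0, 0, 0.01]
    - [0, 0, 0]
    - [0, 0, 0]
    - [0, 0, 0]
  delta_rot:
    - [0, 0, 0]
    - [0, 0, 0]
    - [0, 0, 0]
    - [0, 0, 0]
    - [0, 0, 0]
    - [0, 0, 0]
    - [0, 0, 0]
    - [0, 0, 0]
    - [0, 0, 0]
    - [0, 0, 0]
  grip: [-1, -1, -1, -1, -1, -1, -1, -1, -1, -1]

```text
clock: 39.5
tool_pos: [0.5699, 0.0075, 0.1905]
eef_rot: [0.095, 0.996, 0.0, 0.001]
contact_force: [-0.3, 0.5, -1.6]
opening: 0.245
finger_force: 39.9
```

```bash
python3 go.py .6555 -.0181 .1895
```

```text
t 39.5 tcp [0.5699 0.0075 0.1905] yang 79.15 zax [ 1.7e-03  2.0e-04 -1.0e+00] need(tool) [-0.0889 -0.009   0.0012] F [-0.3  0.5 -1.6] op 0.245 q [ 0.02  0.78 -0.2   1.83  0.27  0.56  1.03]
```

Emit:
play_rows:
  translation:
    - [0, -0.0014, 0]
    - [0, 0, 0.0008]
    - [-0.006, -0.0005, 0]
    - [-0.012, -0.001, 0]
    - [-0.014, -0.0012, 0]
    - [-0.014, -0.0012, 0]
    - [-0.014, -0.0012, 0]
    - [-0.014, -0.0012, 0]
    - [-0.01, -0.0008, 0]
    - [-0.005, -0.0005, 0]
    - [0, 0, 0]
    - [0, 0, 0]
  delta_rot:
    - [0, 0, 0]
    - [0, 0, 0]
    - [0, 0, 0]
    - [0, 0, 0]
    - [0, 0, 0]
    - [0, 0, 0]
    - [0, 0, 0]
    - [0, 0, 0]
    - [0, 0, 0]
    - [0, 0, 0]
    - [0, 0, 0]
    - [0, 0, 0]
  grip: [-1, -1, -1, -1, -1, -1, -1, -1, -1, -1, -1, -1]

```text
clock: 41.0
tool_pos: [0.6547, -0.018, 0.1888]
eef_rot: [0.094, 0.996, 0.0, -0.0]
contact_force: [-0.0, 0.2, -2.5]
opening: 0.249
finger_force: 39.9
```

```bash
python3 go.py .6555 -.0181 .1847
```

```text
t 41.0 tcp [ 0.6547 -0.018   0.1888] yang 79.17 zax [-7.e-04  2.e-04 -1.e+00] need(tool) [-0.0008  0.0001  0.0041] F [-0.   0.2 -2.5] op 0.249 q [ 0.08  0.87 -0.22  1.56  0.26  0.74  1.12]
```

No contact. Lower onto the prongs.

Emit:
play_rows:
  translation:
    - [-0.0008, 0, 0.0015]
    - [0, 0, 0.0015]
    - [0, 0, 0.001]
    - [0, 0, 0]
    - [0, 0, 0]
    - [0, 0, 0]
  delta_rot:
    - [0, 0, 0]
    - [0, 0, 0]
    - [0, 0, 0]
    - [0, 0, 0]
    - [0, 0, 0]
    - [0, 0, 0]
  grip: [-1, -1, -1, -1, -1, -1]

```text
clock: 41.75
tool_pos: [0.6559, -0.0183, 0.1849]
eef_rot: [0.094, 0.996, 0.0, 0.0]
contact_force: [0.0, -0.6, -1.8]
opening: 0.242
finger_force: 39.9
```

```bash
python3 go.py .6555 -.0181 .1847
```

```text
t 41.75 tcp [ 0.6559 -0.0183  0.1849] yang 79.16 zax [ 0.e+00  1.e-04 -1.e+00] need(tool) [0.0004 0.0001 0.0002] F [ 0.  -0.6 -1.8] op 0.242 q [ 0.08  0.88 -0.22  1.56  0.26  0.74  1.12]
```

Emit:
play_rows:
  translation:
    - [0, 0, 0.0004]
    - [0, 0, 0.0004]
    - [0, 0, 0]
    - [0, 0, 0]
  delta_rot:
    - [0, 0, 0]
    - [0, 0, 0]
    - [0, 0, 0]
    - [0, 0, 0]
  grip: [-1, -1, -1, -1]

```text
clock: 42.25
tool_pos: [0.656, -0.0184, 0.1847]
eef_rot: [0.095, 0.996, 0.0, 0.0]
contact_force: [-2.8, 0.9, 4.9]
opening: 0.248
finger_force: 39.9
```

Emit:
play_rows:
  translation:
    - [0, 0, 0]
    - [0, 0, 0]
    - [0, 0, 0]
    - [0, 0, 0]
    - [0, 0, 0]
    - [0, 0, 0]
    - [0, 0, 0]
    - [0, 0, 0]
  delta_rot:
    - [0, 0, 0]
    - [0, 0, 0]
    - [0, 0, 0]
    - [0, 0, 0]
    - [0, 0, 0]
    - [0, 0, 0]
    - [0, 0, 0]
    - [0, 0, 0]
  grip: [-0.4, -0.3, -0.2, 0, 0.2, 0.5, 0.8, 0.8]

```text
clock: 43.25
tool_pos: [0.6559, -0.0183, 0.1841]
eef_rot: [0.094, 0.996, 0.0, -0.0]
contact_force: [0.1, 0.5, 0.5]
opening: 0.895
finger_force: 0.0
```

Emit:
play_rows:
  translation:
    - [0, 0, -0.003]
    - [0, 0, -0.006]
    - [0, 0, -0.01]
    - [0, 0, -0.015]
    - [0, 0, -0.02]
    - [0, 0, -0.03]
    - [0, 0, -0.04]
    - [0, 0, -0.03]
    - [0, 0, -0.02]
    - [0.03, 0, 0]
    - [0.04, 0, 0]
    - [0.04, 0, 0]
    - [0.03, 0, 0]
    - [0.02, 0, 0]
    - [0, 0, 0]
  delta_rot:
    - [0, 0, 0]
    - [0, 0, 0]
    - [0, 0, 0]
    - [0, 0, 0]
    - [0, 0, 0]
    - [0, 0, 0]
    - [0, 0, 0]
    - [0, 0, 0]
    - [0, 0, 0]
    - [0, 0, 0]
    - [0, 0, 0]
    - [0, 0, 0]
    - [0, 0, 0]
    - [0, 0, 0]
    - [0, 0, 0]
  grip: [0.8, 0.8, 0.8, 0.8, 0.8, 0.8, 0.8, 0.8, 0.8, 0.8, 0.8, 0.8, 0.8, 0.8, 0.8]

```text
clock: 45.12
tool_pos: [0.498, 0.012, 0.3593]
eef_rot: [0.094, 0.996, -0.0, 0.0]
contact_force: [0.0, -0.9, -0.6]
opening: 0.901
finger_force: 0.0
```

```bash
python3 go.py .6555 -.0181 .1847
python3 - <<'E'
from h import *
i0={n:cv2.imread(f"pics/{n}0.png") for n in("side","top")}
for n in i0:
    im=r.snapshot(n); cv2.imwrite(f"pics/{n}F.png",im)
    for t in("hook","can_a","jar","bottle_c","socket","wrench","bearing_cup","basket"):
        print(n,t,[list(np.round(d["point"],3)) for d in r.look_for(n,t)[:3]])
    # wooden grip: orange pixels near the rack
    o=(222,100) if n=="top" else (270,150)
    for I in(i0[n],im):
        h=cv2.cvtColor(I[o[1]:o[1]+45,o[0]:o[0]+60],cv2.COLOR_BGR2HSV); m=cv2.inRange(h,(5,165,130),(15,255,255)); print(n,"grip px",(m>0).sum(),np.round(np.argwhere(m).mean(0),1))
E
```

```text
t 45.12 tcp [0.498  0.012  0.3593] yang 79.22 zax [ 9.e-04 -2.e-04 -1.e+00] need(tool) [-1.602e-01 -1.000e-04  1.747e-01] F [ 0.  -0.9 -0.6] op 0.901 q [ 0.08  0.46 -0.29  1.86  0.17  0.85  1.08]
side hook [[np.float64(0.304), np.float64(-0.344), np.float64(0.029)], [np.float64(0.644), np.float64(-0.027), np.float64(0.132)], [np.float64(0.339), np.float64(0.317), np.float64(0.018)]]
side can_a [[np.float64(0.551), np.float64(-0.173), np.float64(0.108)], [np.float64(0.552), np.float64(0.148), np.float64(0.098)]]
side jar [[np.float64(0.431), np.float64(-0.008), np.float64(0.059)]]
side bottle_c [[np.float64(0.697), np.float64(-0.17), np.float64(0.086)]]
side socket [[np.float64(0.358), np.float64(0.148), np.float64(0.03)]]
side wrench [[np.float64(0.358), np.float64(-0.171), np.float64(0.01)]]
side bearing_cup []
side basket [[np.float64(0.535), np.float64(-0.356), np.float64(0.054)], [np.float64(0.557), np.float64(0.149), np.float64(0.1)]]
side grip px 3 [11.3 36.3]
side grip px 4 [11.8 35.5]
top hook [[np.float64(0.338), np.float64(0.319), np.float64(0.034)], [np.float64(0.298), np.float64(-0.345), np.float64(0.027)], [np.float64(0.695), np.float64(-0.144), np.float64(0.105)]]
top can_a [[np.float64(0.554), np.float64(-0.15), np.float64(0.167)], [np.float64(0.567), np.float64(0.164), np.float64(0.164)]]
top jar []
top bottle_c [[np.float64(0.694), np.float64(-0.144), np.float64(0.102)]]
top socket [[np.float64(0.367), np.float64(0.16), np.float64(0.044)]]
top wrench [[np.float64(0.366), np.float64(0.16), np.float64(0.045)]]
top bearing_cup [[np.float64(0.709), np.float64(0.198), np.float64(0.024)]]
top basket [[np.float64(0.54), np.float64(-0.352), np.float64(0.046)]]
top grip px 0 [nan nan]
top grip px 0 [nan nan]<stdin>:10: RuntimeWarning: Mean of empty slice.
  ret = um.true_divide(
```

Run:
```python
from h import *
a,b=[cv2.cvtColor(cv2.imread(f"pics/side{k}.png"),cv2.COLOR_BGR2GRAY).astype(float) for k in"0F"]
for nm,(x,y,w,h) in {"grip":(296,158,18,26),"rackhook":(285,155,45,55)}.items():
    A,B=a[y:y+h,x:x+w],b[y:y+h,x:x+w]; print(nm,"mean diff",abs(A-B).mean(),cv2.phaseCorrelate(A,B))
# basket upright: bail top and pins expected vs. bright metal - fit silhouette incl. tilt
d=r.silhouettes("side","basket")[0]["pixels"]; op=cv2.morphologyEx(d.astype(np.uint8),cv2.MORPH_OPEN,np.ones((9,9),np.uint8))>0
t=np.linspace(0,6.28,90); best=[]
P0=np.vstack([np.c_[.045*np.cos(t),.045*np.sin(t),0*t+h]for h in(0,.055)])
for z in(.02,.024,.03,.04):
  for tx in(-.08,-.04,0,.04,.08):
    for ty in(-.08,-.04,0,.04,.08):
      m=np.zeros((384,512),np.uint8); P=R.from_euler("xy",[tx,ty]).apply(P0)+[.540,-.353,z]
      cv2.fillConvexPoly(m,cv2.convexHull(np.int32(proj("side",P)+.5)),1); m=m>0; best.append(((m&op).sum()/(m|op).sum(),z,tx,ty))
print(sorted(best)[-6:])
```

```text
grip mean diff 14.228632478632479 ((0.6866158408117009, 0.6329177889365756), 0.933639250179788)
rackhook mean diff 8.652525252525253 ((0.7701314674585937, 0.18598013900867372), 0.9648914088517011)
[(np.float64(0.8777335984095428), 0.03, 0.08, -0.08), (np.float64(0.8787425149700598), 0.024, -0.04, 0.08), (np.float64(0.8793793793793794), 0.024, -0.04, 0), (np.float64(0.8803204807210816), 0.024, 0, 0.04), (np.float64(0.8828557063851181), 0.024, 0, 0.08), (np.float64(0.8830321285140562), 0.024, -0.04, 0.04)]
```

```bash
python3 -c "
from plant import r
print(r.finish_job())"
```

```text
the job is handed in; nothing more can be done
None
```

The job is handed in at about 45 s of the 69 s allowed: the basket sits on the drain stand with its sleeve over the spindle, the hook hangs back on its rack, and nothing else was found moved. No verdict came back, and I had used my ten picture views, so the final state rests on force readings and image measurements. The flatness fit could not rule out a tilt of a few degrees.

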